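# Push the spent plaster plug out of a casting ring

## Robot

A 7-joint arm with a two-finger parallel gripper is mounted at the origin on the work surface. World frame = base frame: x ahead of the robot, y to its left, z up, the work surface at z = 0. Lengths are in m, angles in rad, forces in N, time in s.
With the tool pointing down it reaches from about 0.375 to 0.925 m from the base axis. Payload 3.1 kg.
Tool frame: the origin (TCP) lies between the finger pads; the fingertips stand 19 mm ahead of it and the grasp point (between the pads) is the TCP; z points along the fingers, y is the direction in which the jaws open and shut (so a half turn about z gives the same grasp; the last joint's range is limited). The gripper opens to 85 mm and grips with 20 to 120 N. Pads are 22 mm wide; open, the fingers measure 114 mm over their backs; the gripper's body (76 mm by 85 mm) begins 54 mm behind the grasp point. The pads swing forward as they close: fully open they stand 13 mm farther back than shut.
Start: joints at [-1.268, 0.383, 0.044, 1.598, -0.018, 1.161, -0.05], TCP at [0.254, 0.598, 0.25] pointing down, gripper open.
Joint ranges: [-2.61, 2.61], [-0.41, 2.15], [-1.48, 1.57], [0, 2.5], [-1.57, 4.71], [0.05, 1.97], [-2.85, 2.85]. Speed limits (rad/s): [2.79, 2.79, 3.14, 3.14, 3.14, 3.14, 3.14].

## Interface

Orientations are given as a unit quaternion [x, y, z, w].
In Python, from bench import move_ptp, movel, move_j, move_gripper, pause, inverse_kinematics, read_camera, camera_params, MotionError, sign_off, look_for, tip_of, read_time_s, read_qpos, read_joint_vel, read_effort, read_eef_pos, read_tcp_rot, read_ft_force, read_ft_torque, read_finger_gap gives the robot as it stands. Calls block until the motion is done:
- move_ptp(position, orientation): joint-space move of the TCP to a pose.
- movel(position, orientation=None, speed=0.15): straight line of the TCP; orientation=None keeps the orientation; speed is the mean speed in m/s.
- move_j(angles): joint-space move.
- move_gripper(opening, effort=None): finger opening in m; effort is the grip in N (None keeps the last); returns when the fingers have stopped.
- pause(seconds).
- inverse_kinematics(position, orientation): joint angles nearest the present ones, or None.
- read_camera(name): name is "scene" or "top" or "wrist"; returns the picture (480x640x3 uint8, red, green, blue); there is no depth.
- camera_params(name): a dict with "K" (3x3 intrinsics, pixels), "dist_coeffs" ([k1, k2, p1, p2, k3] as OpenCV has them; the pictures are not rectified), "camera_from_world" (4x4, takes a point from world to camera coordinates). Camera axes: x right, y down, z forward; pixel columns grow to the right and rows downward; lengths in m; the calibration is good to about 2 mm. A picture is of the moment at which its call begins: read the wrist's pose just before it. camera_params takes no time and is no camera call; for the wrist camera it gives the pose at the moment of the call.
A pose or a line that the arm cannot do raises MotionError and nothing moves.
- sign_off(): hands the job in, once; it reports no verdict.
Trained networks look in the newest picture that a camera, given by its name, has taken for a name from the list of things; names that differ only in an ending like _2 or _b are one class to them, and where a whole thing is asked for, a point or a joint stands for the part that bears it (a point fixed in the world has none). Each returns a list of dicts, best first, with "confidence" (0 to 1); they miss things now and then, are a little off and sometimes report something else, mostly with a low value. They report only what shows in the picture. A call takes as long as a camera call.
- look_for(camera, name): "at" ([column, row] in pixels, amid what is visible of it).
- tip_of(camera, name): "at" ([column, row] in pixels: a listed point, or the origin of a listed thing).
Readings, each from a call of its own:
- read_time_s(): time.
- read_qpos(): joint angles.
- read_joint_vel(): joint speeds.
- read_effort(): joint torques, N m.
- read_eef_pos(): TCP position.
- read_tcp_rot(): TCP orientation.
- read_ft_force(): force on the tool from outside, world axes, zero at the start.
- read_ft_torque(): the same for the moment, N m.
- read_finger_gap(): finger opening in m.
Only numpy, scipy, OpenCV 4.12 (cv2) and the standard library are available. Lean on these libraries where they do the work, as an engineer would, in place of code of your own. Each camera call takes 0.05 s, during which the arm holds its last target.

## Task

On the dental-lab bench, take the long plunger with the narrow round foot, put it foot-first down the casting ring on the knock-out stand, and push the plaster plug down through the bore until it drops out underneath onto the stand's tray. Then draw the plunger out and stand it upright on the bench, clear of the stand.

Things in the scene. Friction and masses are not known exactly. Their poses are not given: they have to be found in the camera images.
- plunger_handle (a point): Handle centre of the plunger: 140 mm tall, 250 g, upright and loose on the bench, round. Steel foot 35 mm wide, 15 mm high; stem 18 mm wide; wooden handle 28 mm wide, top 45 mm. Point on its axis, 117.5 mm above the underside, z up to the handle. Of three rammers in any order it is the long, narrow-footed one: one has a 66 mm foot (cannot enter the bore), one is only 80 mm tall (too short).
- bore (a point): Centre of the upper mouth of the steel casting ring (64 mm outside, 52 mm tall) on the fixed stand, 128 mm above the bench, z up. The ring stands on an 8 mm plate, 124 mm square, on four posts. The bore goes straight down through both, 49 mm wide, 60 mm long, open below; three sprung pads in its bottom 18 mm narrow it to 43 mm and grip the plug.
- stand: The fixed stand, any yaw; origin on the bench under the bore's axis, z up. Its base is an open tray 130 mm square, floor 6 mm and rim 14 mm above the bench. A plug lying upright on it has its top 82 mm below the ring's mouth, so a plunger foot lowered 65 to 75 mm below the mouth pushes the plug out without pressing it on the tray.
- plug_center (a point): Centre of the plaster plug, a cylinder 44 mm wide, 40 mm tall, 100 g, half-way up it, z along its axis. At the start it is upright in the bore, its top 16 mm below the mouth. The pads hold it: it takes about 5 to 12 N from above to slide it, and it stays where it is left. It drops free once its top is about 58 mm below the mouth.

How it is judged:
On the way, in this order (a step that is already met when the one before it is completed fails the run):
1. the plunger's foot is in the bore, over 20 mm deep, with the plug still in the bore (horizontal distance between plunger_handle and bore below 0.02 m and z of plunger_handle in the frame of bore below 0.0975 m and z of plug_center in the frame of bore above -0.08 m), for 0.02 s.
2. the plug has dropped out below the bore while the plunger's foot is over 45 mm deep in it (horizontal distance between plunger_handle and bore below 0.02 m and z of plunger_handle in the frame of bore below 0.0725 m and z of plug_center in the frame of bore below -0.09 m), for 0.05 s.
At the end, for the whole second after the job is handed in: The plug lies at rest on the stand's tray, its centre more than 90 mm below the ring's mouth and within 60 mm of the bore axis; the plunger stands at rest upright (within 10 degrees) on the bench (handle centre within 10 mm of 117.5 mm high), its axis more than 80 mm from the bore axis (z of plug_center in the frame of bore below -0.09 m and horizontal distance between plug_center and bore below 0.06 m and height (world z) of plunger_handle between 0.1075 and 0.1275 m and angle between plunger_handle's own z axis and vertical below 0.17 rad and horizontal distance between plunger_handle and bore above 0.08 m and linear speed of each of plug, plunger below 0.02 m/s); the robot touches nothing.
It also fails if it takes over 58 s, if anything falls off the work surface, if the arm or the gripper's body presses on something with over 40 N, if the wrist force passes 120 N, or if a joint passes its speed limit or range.

## Working session

There is one attempt and no reset: what is moved stays moved. The work goes in short steps, each a Python script; the robot and the scene stay as the last script left them, time stands still between calls to the robot, and variables do not carry over. Pictures are saved under pics/ and viewed, and the job is handed in when it is done.

```bash
ls; mkdir -p pics
python3 - <<'E'
from bench import *
import cv2
print(read_time_s(),read_eef_pos(),read_tcp_rot(),read_finger_gap())
for c in ["scene","top","wrist"]:
    im=read_camera(c); cv2.imwrite(f"pics/{c}0.png",im[:,:,::-1])
    p=camera_params(c); print(c,p["K"],p["dist_coeffs"],p["camera_from_world"])
    for n in ["plunger_handle","bore","stand","plug_center"]:
        for f in (look_for,tip_of):
            try: print(n,f.__name__,[(d["at"],round(d["confidence"],2)) for d in f(c,n)])
            except Exception as e: print(n,f.__name__,e)
print(read_time_s())
E
```

```text
pics
0.0 [0.25325995 0.59766972 0.24885913] [ 1.99017889e-01  9.79994964e-01 -1.30794964e-03 -1.97095788e-04] 0.08536982910049122
scene [[469.09985675   0.         320.64957636]
 [  0.         469.09985675 237.55839246]
 [  0.           0.           1.        ]] [-0.10735835  0.          0.          0.          0.        ] [[-0.80221919  0.59694784  0.00988184  0.40832208]
 [ 0.2954166   0.41127562 -0.86231166 -0.05802265]
 [-0.51881924 -0.6888437  -0.5062815   1.0393974 ]
 [ 0.          0.          0.          1.        ]]
plunger_handle call [([307.6, 300.0], 0.94)]
plunger_handle call [([305.6, 277.6], 0.68)]
bore call [([257.0, 233.8], 0.62)]
bore call [([256.0, 191.8], 0.58)]
stand call [([255.4, 232.9], 0.68)]
stand call [([260.1, 254.6], 0.93)]
plug_center call []
plug_center call [([256.7, 207.0], 0.62)]
top [[616.78673107   0.         320.35689845]
 [  0.         616.78673107 244.44037451]
 [  0.           0.           1.        ]] [0.05965444 0.         0.         0.         0.        ] [[ 0.00476982 -0.99997448  0.00531798  0.0187127 ]
 [-0.97944108 -0.00574427 -0.20164864
[... 334 characters left out ...]
63.8], 0.56)]
plug_center call [([459.6, 249.7], 0.7)]
plug_center call [([457.8, 252.4], 0.69)]
wrist [[348.4065483    0.         322.26182553]
 [  0.         348.4065483  238.26361556]
 [  0.           0.           1.        ]] [0.01489172 0.         0.         0.         0.        ] [[ 3.89981916e-01  9.20822108e-01 -8.65791660e-04 -6.48909816e-01]
 [ 8.84079980e-01 -3.74157795e-01  2.80015237e-01 -3.71363670e-02]
 [ 2.57520278e-01 -1.09966308e-01 -9.59995165e-01  3.78352195e-01]
 [ 0.00000000e+00  0.00000000e+00  0.00000000e+00  1.00000000e+00]]
plunger_handle call []
plunger_handle call []
bore call []
bore call []
stand call []
stand call []
plug_center call []
plug_center call []
1.35
```

View pics/scene0.png

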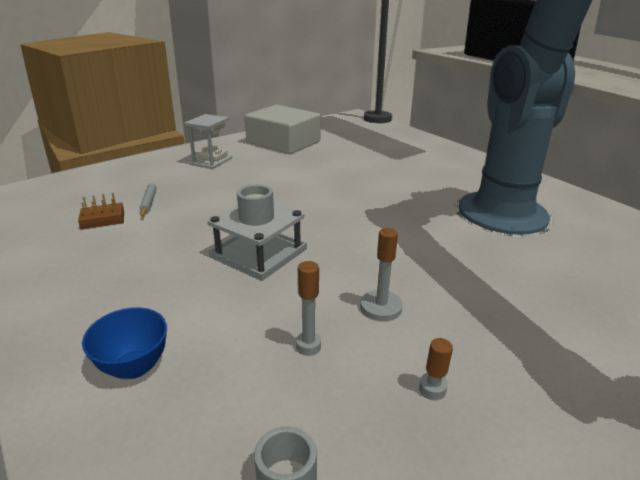

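View pics/top0.png

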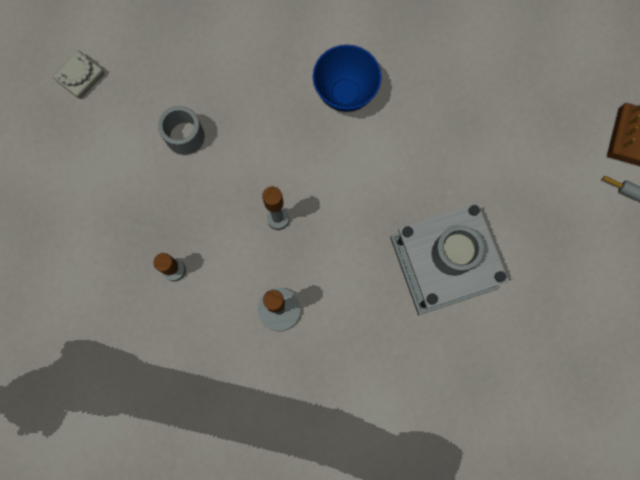

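```bash
cat > h.py <<'E'
import numpy as np, cv2
from bench import *
def rays(p,uv):
    n=cv2.undistortPoints(np.array([[uv]],float),p["K"],np.array(p["dist_coeffs"]))[0,0]
    T=np.array(p["camera_from_world"]);R=T[:3,:3];c=-R.T@T[:3,3]
    d=R.T@np.array([n[0],n[1],1]);return c,d/np.linalg.norm(d)
def tri(obs):
    A=np.zeros((3,3));b=np.zeros(3);rs=[rays(p,uv) for p,uv in obs]
    for c,d in rs:
        M=np.eye(3)-np.outer(d,d);A+=M;b+=M@c
    x=np.linalg.solve(A,b)
    return x,[np.linalg.norm((np.eye(3)-np.outer(d,d))@(x-c)) for c,d in rs]
def proj(p,X):
    T=np.array(p["camera_from_world"])
    return cv2.projectPoints(np.array(X,float).reshape(-1,3),cv2.Rodrigues(T[:3,:3])[0],T[:3,3],p["K"],np.array(p["dist_coeffs"]))[0][:,0]
def onz(p,uv,z):
    c,d=rays(p,uv);return c+d*(z-c[2])/d[2]
E
python3 - <<'E'
from h import *
s=camera_params("scene");t=camera_params("top")
for n,a,b in [("handle",[305.6,277.6],[274.3,200.2]),("bore",[256,191.8],[461.8,247.5]),("stand",[260.1,254.6],[443.7,263.8])]:
    print(n,*tri([(s,a),(t,b)]))
print(onz(t,[461.8,247.5],.128),onz(s,[256,191.8],.128),onz(t,[274.3,200.2],.1175),onz(s,[305.6,277.6],.1175))
E
```

```text
handle [0.59874595 0.0868936  0.11883753] [np.float64(0.0005991506473040873), np.float64(0.0005991506473042313)]
bore [ 0.52787504 -0.17119801  0.1258165 ] [np.float64(0.002847210340054456), np.float64(0.0028472103400543633)]
stand [ 0.52758439 -0.17241582 -0.00534083] [np.float64(0.0032288057531345026), np.float64(0.003228805753134423)]
[ 0.52979637 -0.17248861  0.128     ] [ 0.52878687 -0.16381168  0.128     ] [0.59865161 0.08737583 0.1175    ] [0.59803369 0.08484001 0.1175    ]
```

The scene picture shows the long narrow-footed plunger at about (308,300) and the ring on its stand at about (255,192). In the top picture they are at (274,200) and (461,247). The networks picked the right ones, but the two views put the bore 8 mm apart in y. I'll refine it with the wrist camera.

Run:
```python
from h import *
from scipy.spatial.transform import Rotation as R
p=camera_params("wrist");T=np.array(p["camera_from_world"])
Rt=R.from_quat(read_tcp_rot()).as_matrix();print(Rt.round(3))
c=-T[:3,:3].T@T[:3,3]
print("cam in tool",Rt.T@(c-read_eef_pos()),"fwd in tool",Rt.T@T[2,:3])
q0=np.array(read_tcp_rot())
for yaw in range(-180,180,30):
    q=(R.from_euler('z',yaw,degrees=True)*R.from_matrix(np.diag([1.,-1,-1]))).as_quat()
    out=[inverse_kinematics(P,q) for P in ([.6,.087,.1175],[.6,.087,.3],[.528,-.17,.27],[.528,-.17,.175])]
    print(yaw,[None if o is None else np.round(o,2).tolist() for o in out])
```

```text
[[-0.921  0.39  -0.   ]
 [ 0.39   0.921 -0.   ]
 [-0.    -0.    -1.   ]]
cam in tool [ 0.07039153 -0.00078283 -0.12277558] fwd in tool [-2.80014301e-01 -8.15110640e-04  9.59995483e-01]
-180 [[-0.5, 0.47, 0.35, 1.82, -0.2, 0.89, 1.52], [-0.58, 0.27, 0.44, 1.67, -0.12, 1.23, 1.46], [-0.59, 0.27, 0.97, 1.84, -0.24, 1.16, 2.03], [-0.48, 0.39, 0.86, 1.93, -0.35, 0.98, 2.11]]
-150 [[-0.42, 0.46, 0.26, 1.82, -0.15, 0.88, 2.0], [-0.53, 0.27, 0.38, 1.67, -0.11, 1.23, 1.97], [-0.59, 0.27, 0.97, 1.84, -0.24, 1.16, 2.56], [-0.46, 0.38, 0.84, 1.93, -0.34, 0.98, 2.63]]
-120 [[-0.35, 0.45, 0.17, 1.82, -0.1, 0.88, 2.48], [-0.47, 0.27, 0.32, 1.66, -0.09, 1.23, 2.48], [1.23, 0.45, -1.23, 1.77, 0.45, 1.25, 2.5], [1.2, 0.63, -1.24, 1.86, 0.65, 1.15, 2.35]]
-90 [[0.68, 0.86, -1.25, 1.77, 0.89, 1.2, 2.31], [0.69, 0.56, -1.24, 1.61, 0.54, 1.37, 2.53], [-0.83, 0.52, 1.4, 1.85, -0.54, 1.24, -2.41], [-0.77, 0.75, 1.38, 1.94, -0.81, 1.18, -2.22]]
-60 [[-1.12, 1.01, 1.37, 1.85, -1.06, 1.25, -2.03], [-1.17, 0.63, 1.38, 1.69, -0.63, 1.36, -2.3], [-0.83, 0.52, 1.4, 1.85, -0.54, 1.24, -1.89], [-0.77, 0.75, 1.38, 1.
[... 639 characters left out ...]
41], [-0.79, 0.31, 0.71, 1.68, -0.21, 1.23, -0.56], [-0.67, 0.31, 1.08, 1.84, -0.3, 1.17, -0.01], [-0.56, 0.43, 0.98, 1.93, -0.43, 1.0, 0.09]]
90 [[-0.69, 0.51, 0.6, 1.83, -0.36, 0.91, 0.08], [-0.74, 0.3, 0.64, 1.68, -0.19, 1.23, -0.05], [-0.67, 0.31, 1.08, 1.84, -0.29, 1.17, 0.51], [-0.56, 0.43, 0.98, 1.93, -0.43, 1.0, 0.61]]
120 [[-0.64, 0.5, 0.53, 1.83, -0.31, 0.9, 0.56], [-0.68, 0.29, 0.57, 1.67, -0.16, 1.23, 0.45], [-0.66, 0.3, 1.07, 1.84, -0.29, 1.16, 1.03], [-0.56, 0.43, 0.98, 1.93, -0.43, 1.0, 1.13]]
150 [[-0.59, 0.48, 0.47, 1.83, -0.27, 0.89, 1.05], [-0.62, 0.28, 0.5, 1.67, -0.14, 1.23, 0.95], [-0.62, 0.28, 1.0, 1.84, -0.26, 1.16, 1.52], [-0.52, 0.41, 0.92, 1.93, -0.39, 0.99, 1.62]]
```

```bash
cat >> h.py <<'E'
from scipy.spatial.transform import Rotation as R
Q=(R.from_euler('z',90,degrees=True)*R.from_matrix(np.diag([1.,-1,-1]))).as_quat()
E
python3 - <<'E'
from h import *
import json
names=[("p",["plunger_handle"],[[.57,.14,.33],[.63,.10,.30]]),("b",["bore","stand","plug_center"],[[.56,-.13,.33],[.49,-.16,.36]])]
for k,ns,Ps in names:
    obs={n:[] for n in ns}
    for i,P in enumerate(Ps):
        move_ptp(P,Q); pause(.15)
        p=camera_params("wrist"); im=read_camera("wrist"); cv2.imwrite(f"pics/w_{k}{i}.png",im[:,:,::-1])
        json.dump({a:np.array(b).tolist() for a,b in p.items()},open(f"w_{k}{i}.json","w"))
        for n in ns:
            r=tip_of("wrist",n); print(n,[(np.round(d["at"],1).tolist(),round(d["confidence"],2)) for d in r])
            if r: obs[n].append((p,r[0]["at"]))
    for n in ns:
        if len(obs[n])>1: print(n,*tri(obs[n]))
print(read_time_s())
E
```

```text
plunger_handle [([353.4, 261.9], 0.67)]
plunger_handle [([291.1, 232.2], 0.84)]
plunger_handle [0.60180153 0.08798524 0.11614003] [np.float64(0.00022645617585958863), np.float64(0.000226456175859595)]
bore [([294.0, 259.6], 0.72)]
stand [([298.2, 226.0], 0.85)]
plug_center [([295.2, 247.5], 0.62)]
bore [([357.0, 219.2], 0.93)]
stand [([349.7, 198.2], 0.96)]
plug_center [([357.1, 215.8], 0.81)]
bore [ 0.53047824 -0.1784619   0.10794498] [np.float64(0.002560066688130928), np.float64(0.0025600666881309547)]
stand [ 5.29006833e-01 -1.71608757e-01  3.82646540e-04] [np.float64(0.00020698033639198637), np.float64(0.0002069803363919669)]
plug_center [ 0.53143724 -0.17791217  0.07869507] [np.float64(0.0011640061528888767), np.float64(0.0011640061528888533)]
6.3667
```

Run:
```python
import cv2,numpy as np
a=[cv2.imread(f"pics/w_{k}.png") for k in ("b0","b1","p0","p1")]
v=np.vstack([np.hstack(a[:2]),np.hstack(a[2:])]); cv2.imwrite("pics/w_all.png",cv2.resize(v,(800,600),interpolation=cv2.INTER_AREA))
```

```text
(no output)
```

View pics/w_all.png

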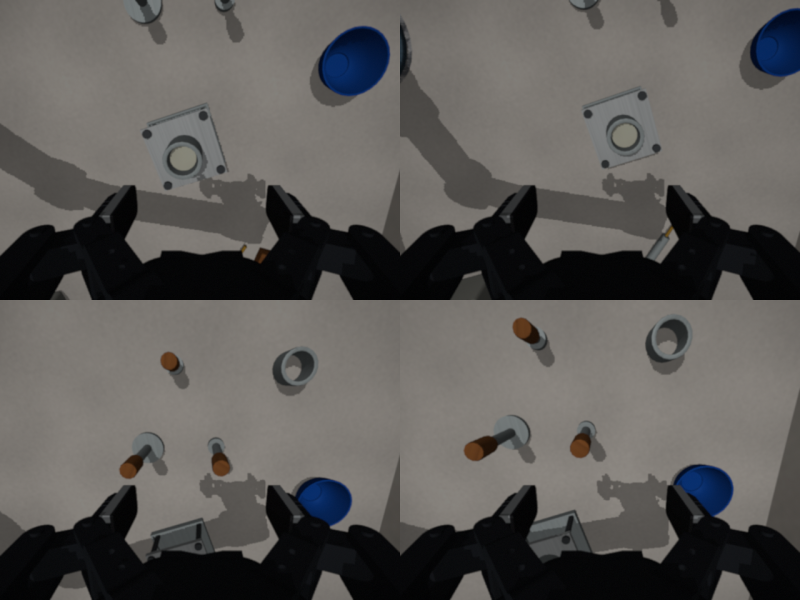

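View pics/w_b0.png

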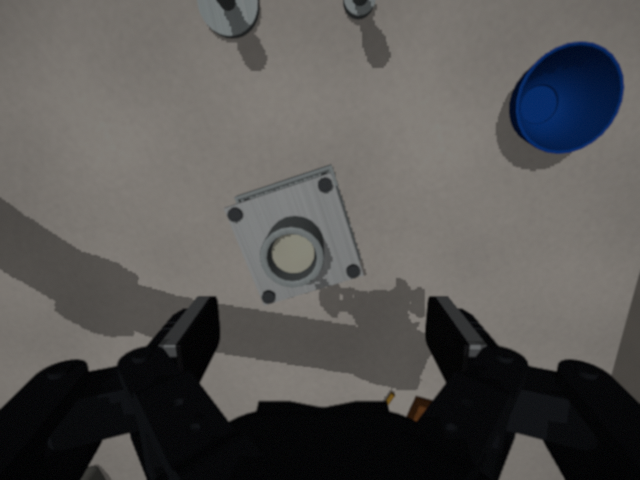

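View pics/w_b1.png

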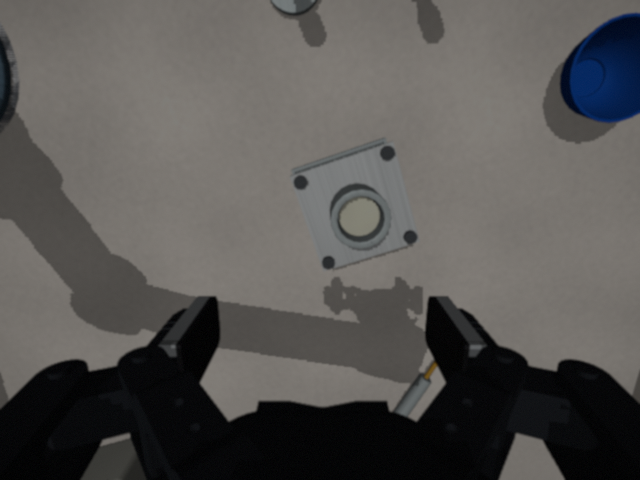

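The wrist pictures b0 and b1 show the ring on its plate at about (293,255) and (360,217), with four clear post heads. The heads are symmetric about the bore, so I'll fit the stand to them in all four views. I'll overlay the predicted rim as a check.

Run:
```python
from h import *
import json
from scipy.optimize import least_squares
P={"b0":json.load(open("w_b0.json")),"b1":json.load(open("w_b1.json")),"top":camera_params("top"),"scene":camera_params("scene")}
for p in P.values():
    for k in p: p[k]=np.array(p[k])
O={"b0":[(235,215),(325,185),(353,271),(269,297)],"b1":[(301,182),(388,153),(410,237),(329,263)],"top":[(432,298),(408,231),(474,210),(500,276)],"scene":[(297,213),(259,237),(215,220),(254,197)]}
def model(v):
    x,y,a,d,z=v
    ang=a+np.array([0,-1,-2,-3])*np.pi/2
    return np.c_[x+d*np.cos(ang),y+d*np.sin(ang),np.full(4,z)]
def fit(keys):
    best=None
    for a0 in np.arange(0,6.3,.5):
        f=lambda v:np.concatenate([(proj(P[k],model(v))-O[k]).ravel() for k in keys])
        r=least_squares(f,[.53,-.17,a0,.07,.078],loss="soft_l1")
        if best is None or r.cost<best.cost: best=r
    return best
for ks in (["b0","b1"],["top"],["b0","b1","top"]):
    r=fit(ks);print(ks,r.x.round(4),r.cost,np.abs(r.fun).max())
x,y=r.x[:2]
th=np.linspace(0,2*np.pi,60)
outs=[]
for k,f in (("b0","w_b0"),("b1","w_b1"),("top","top0"),("scene","scene0")):
    im=cv2.imread(f"pics/{f}.png")
    S=4
    c=proj(P[k],[[x,y,.128]])[0]
    x0,y0=int(c[0]-40),int(c[1]-30)
    cr=cv2.resize(im[y0:y0+60,x0:x0+80],None,fx=5,fy=5,interpolation=cv2.INTER_CUBIC)
    for rad,col in ((.032,(0,0,255)),(.0245,(0,255,0))):
        uv=proj(P[k],np.c_[x+rad*np.cos(th),y+rad*np.sin(th),np.full(60,.128)])
        cv2.polylines(cr,[((uv-[x0,y0]+.5)*5).astype(int)],True,col,1)
    outs.append(cr)
cv2.imwrite("pics/ov1.png",np.vstack([np.hstack(outs[:2]),np.hstack(outs[2:])]))
```

```text
['b0', 'b1'] [ 0.5315 -0.1721  2.6804  0.0731  0.0795] 0.5300384907100679 0.5866563672628331
['top'] [ 0.4187 -0.041   2.6747  0.0247  0.6629] 0.04461958740134886 0.1556009857549725
['b0', 'b1', 'top'] [ 0.5314 -0.1722  2.679   0.0732  0.0786] 1.0981694637565396 0.6833955720527456
```

View pics/ov1.png

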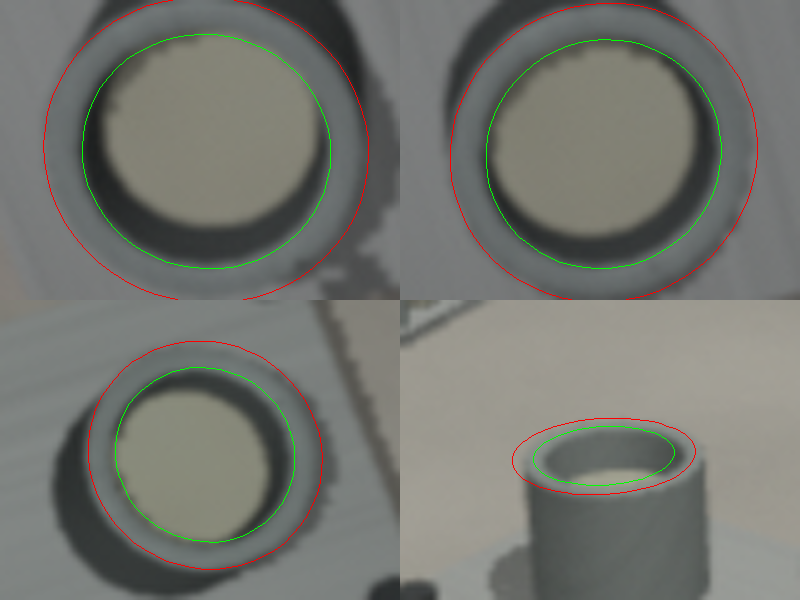

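The rim overlay matches in both wrist views and the top view. The scene camera alone is about 2 px off, and I'll discount it. The bore is at (0.5315, -0.1722), and the fitted post-head height of 79 mm agrees with the text. Next I'll check the plunger the same way.

Run:
```python
from h import *
import json
P={"p0":json.load(open("w_p0.json")),"p1":json.load(open("w_p1.json")),"top":camera_params("top")}
for p in P.values():
    for k in p: p[k]=np.array(p[k])
x,y=.6018,.0880
th=np.linspace(0,2*np.pi,60);outs=[]
for k,f in (("p0","w_p0"),("p1","w_p1"),("top","top0")):
    im=cv2.imread(f"pics/{f}.png")
    c=proj(P[k],[[x,y,.07]])[0]
    x0,y0=int(c[0]-40),int(c[1]-30)
    cr=cv2.resize(im[y0:y0+60,x0:x0+80],None,fx=5,fy=5,interpolation=cv2.INTER_CUBIC)
    for rad,z,col in ((.014,.14,(0,0,255)),(.014,.095,(0,0,255)),(.0175,.015,(0,255,0)),(.0175,.0,(0,255,0))):
        uv=proj(P[k],np.c_[x+rad*np.cos(th),y+rad*np.sin(th),np.full(60,z)])
        cv2.polylines(cr,[((uv-[x0,y0]+.5)*5).astype(int)],True,col,1)
    outs.append(cr)
cv2.imwrite("pics/ov2.png",np.vstack([np.hstack(outs[:2]),np.hstack([outs[2],outs[2]])]))
```

```text
(no output)
```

View pics/ov2.png

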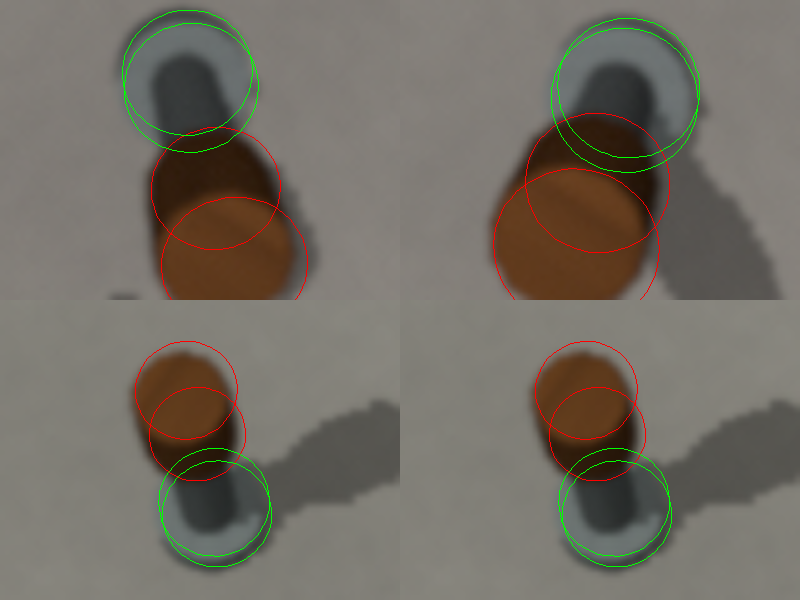

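```bash
python3 - <<'E'
from h import *
x,y=.6012,.088
move_ptp([x,y,.26],Q); move_gripper(.055,60)
movel([x,y,.1175],Q,.15)
print("f",read_ft_force().round(2))
move_gripper(.0,60); pause(.1)
print("gap",read_finger_gap(),"f",np.round(read_ft_force(),2),read_eef_pos())
movel([x,y,.145],Q,.1)
print("gap",read_finger_gap(),"f",np.round(read_ft_force(),2),np.round(read_ft_torque(),2))
movel([x,y,.30],Q,.2)
pause(.1)
for c in ("scene","top","wrist"):
    cv2.imwrite(f"pics/{c}2.png",read_camera(c)[:,:,::-1])
print(read_time_s(),read_eef_pos())
E
python3 -c "
import cv2,numpy as np
v=[cv2.resize(cv2.imread(f'pics/{c}2.png'),(400,300)) for c in('scene','top','wrist')]
cv2.imwrite('pics/all2.png',np.vstack([np.hstack(v[:2]),np.hstack([v[2],v[2]])]))"
```

```text
f [ 0.49 -0.42  0.77]
gap 0.026864676192285022 f [-1.87 -0.3   5.  ] [0.601432  0.0881587 0.1187893]
gap 0.02705172520293346 f [-0.38 -0.08 -2.31] [0.01 0.   0.06]
11.0583 [0.60044442 0.08794014 0.29849237]
```

View pics/all2.png

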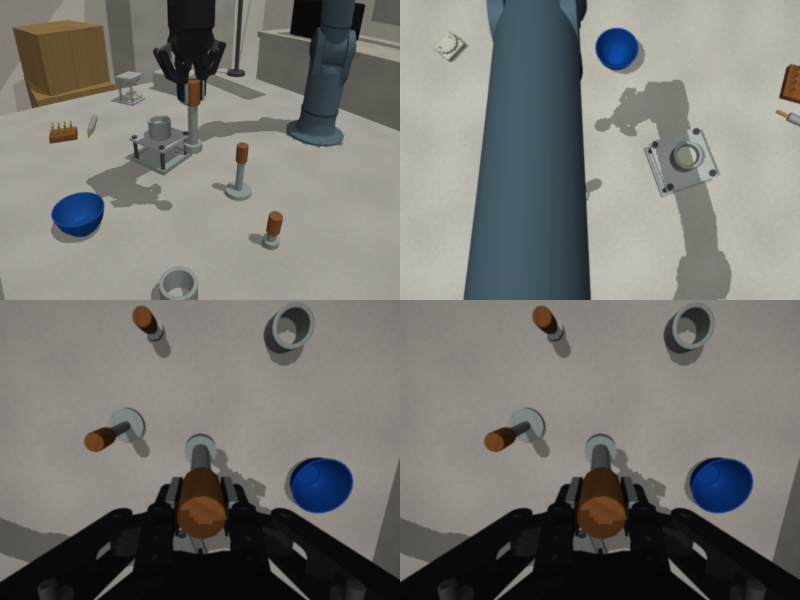

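The plunger is held: gap 27 mm, and weight about 2.3 N. The wrist camera sees the whole of it, with the handle at about (322,335) and the foot at about (322,235). I'll measure its offset and tilt in the hand.

Run:
```python
from h import *
p=camera_params("wrist");t=read_eef_pos();im=cv2.imread("pics/wrist2.png")
th=np.linspace(0,2*np.pi,60)
cr=cv2.resize(im[190:400,220:430],None,fx=2.8,fy=2.8,interpolation=cv2.INTER_CUBIC)
for rad,dz,col in ((.014,.0225,(0,0,255)),(.014,-.0225,(0,0,255)),(.0175,-.1025,(0,255,0)),(.0175,-.1175,(0,255,0))):
    uv=proj(p,np.c_[t[0]+rad*np.cos(th),t[1]+rad*np.sin(th),np.full(60,t[2]+dz)])
    cv2.polylines(cr,[((uv-[220,190]+.5)*2.8).astype(int)],True,col,1)
cv2.imwrite("pics/ov3.png",cr)
a=proj(p,[t+[0,0,-.1175],t+[.005,0,-.1175],t+[0,.005,-.1175]]);print(a.round(1))
```

```text
[[322.2 237.9]
 [329.2 237.9]
 [322.2 231.2]]
```

View pics/ov3.png

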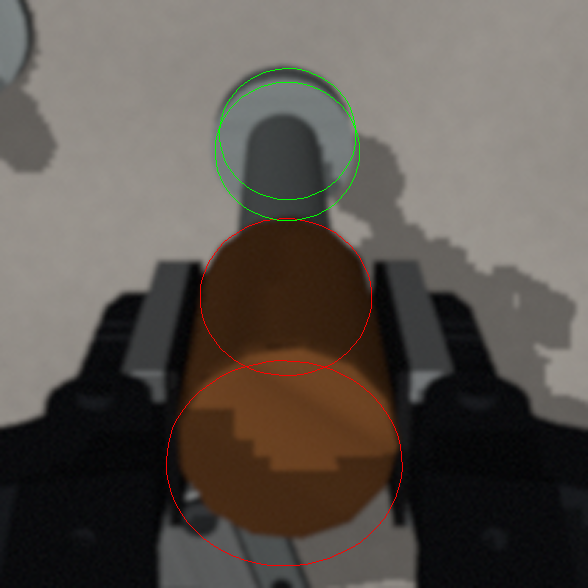

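Run:
```python
from h import *
x,y=.5315,-.1727
move_ptp([x,y,.31],Q); movel([x,y,.265],Q,.1); pause(.2)
t=read_eef_pos();p=camera_params("wrist");im=read_camera("wrist")[:,:,::-1].copy();cv2.imwrite("pics/w4.png",im)
print(t,read_time_s(),np.round(read_ft_force(),2))
th=np.linspace(0,2*np.pi,60)
cr=cv2.resize(im[190:400,220:430],None,fx=2.8,fy=2.8,interpolation=cv2.INTER_CUBIC)
for c,rad,z,col in ((t,.0175,t[2]-.1025,(0,255,0)),(t,.0175,t[2]-.1175,(0,255,0)),([.5315,-.1722],.032,.128,(0,0,255)),([.5315,-.1722],.0245,.128,(255,0,0))):
    uv=proj(p,np.c_[c[0]+rad*np.cos(th),c[1]+rad*np.sin(th),np.full(60,z)])
    cv2.polylines(cr,[((uv-[220,190]+.5)*2.8).astype(int)],True,col,1)
cv2.imwrite("pics/ov4.png",cr)
```

```text
[ 0.53214954 -0.17294161  0.26594384] 12.9583 [-0.36 -0.38 -2.07]
```

View pics/ov4.png

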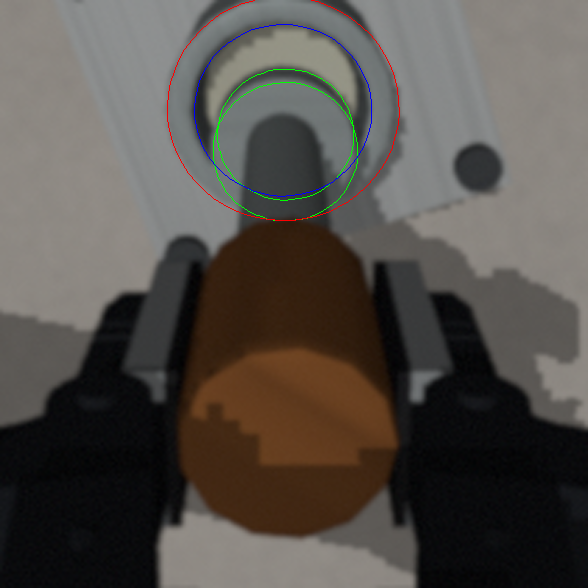

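The predicted foot and rim line up with the picture, so the foot is centred over the bore. Now I'll lower it with force checks.

Run:
```python
from h import *
x,y=.5313,-.1724
for z in (.25,.238,.233,.225,.215,.205,.195,.186,.177):
    movel([x,y,z],Q,.04)
    f=np.round(read_ft_force(),1);t=read_eef_pos()
    print(z,t.round(4),f,round(read_finger_gap(),4))
    if abs(f[2])>40 or np.hypot(f[0],f[1])>15: print("STOP");break
pause(.2)
cv2.imwrite("pics/s5.png",read_camera("scene")[:,:,::-1]);p=[(d["at"],d["confidence"]) for d in look_for("scene","plug_center")+tip_of("scene","plug_center")]
print(p,read_time_s(),read_eef_pos())
```

```text
0.25 [ 0.5311 -0.1723  0.2496] [-0.3  0.3 -1.3] 0.0264
0.238 [ 0.531  -0.1723  0.2376] [ 0.4  1.2 -1.4] 0.0267
0.233 [ 0.531  -0.1723  0.2327] [ 0.3 -0.  -2.2] 0.0267
0.225 [ 0.5327 -0.1728  0.2264] [-0.2  0.3  4.5] 0.0268
0.215 [ 0.5327 -0.1727  0.2164] [ 0.5 -0.1  4.7] 0.0266
0.205 [ 0.5327 -0.1727  0.2063] [ 0.3 -0.   5.2] 0.0269
0.195 [ 0.5326 -0.1727  0.1962] [0.7 0.4 5.2] 0.0266
0.186 [ 0.5301 -0.172   0.1847] [-0.1  0.1 -2.9] 0.0268
0.177 [ 0.5308 -0.1723  0.1763] [-0.3 -0.2 -2.9] 0.0268
[([252.7, 246.0], 0.47), ([256.4, 241.0], 0.7)] 16.8583 [ 0.53144628 -0.17246372  0.17718952]
```

View pics/s5.png

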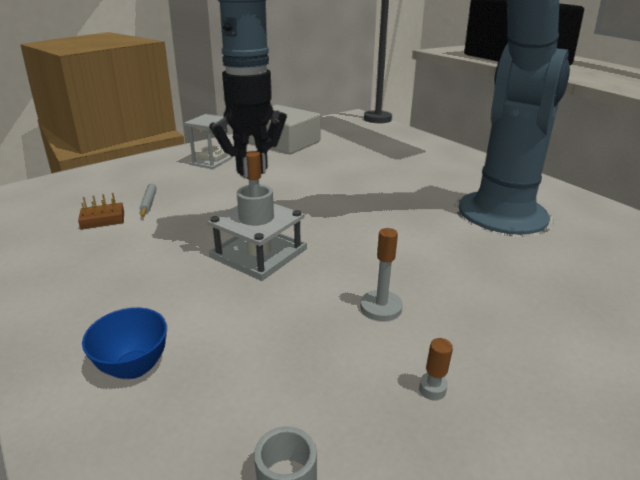

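The push force fell from 5 N to just the weight, and the plug shows under the plate at about (257,243). I'll withdraw and put the plunger back at its original clear spot.

```bash
python3 - <<'E'
from h import *
movel([.5315,-.1725,.30],Q,.12)
print(np.round(read_ft_force(),1),read_finger_gap())
x,y=.6012,.088
move_ptp([x,y,.30],Q); movel([x,y,.128],Q,.15); pause(.2)
z=.124
while z>.114:
    movel([x,y,z],Q,.02); pause(.1)
    f=read_ft_force(); print(round(z,4),read_eef_pos().round(4),np.round(f,1))
    if f[2]>0.5: break
    z-=.0015
move_gripper(.055); pause(.3)
movel([x,y,.26],Q,.15); 
move_ptp([.60,.16,.32],Q); pause(.2)
obs=[]
for c in ("scene","top","wrist"):
    p=camera_params(c);cv2.imwrite(f"pics/{c}6.png",read_camera(c)[:,:,::-1])
    for n in ("plunger_handle","plug_center"):
        r=tip_of(c,n);print(c,n,[(d["at"],d["confidence"]) for d in r])
print(read_time_s(),np.round(read_ft_force(),2))
E
python3 -c "
import cv2,numpy as np
v=[cv2.resize(cv2.imread(f'pics/{c}6.png'),(400,300)) for c in('scene','top','wrist')]
s=cv2.resize(cv2.imread('pics/scene6.png')[180:285,190:330],(400,300))
cv2.imwrite('pics/all6.png',np.vstack([np.hstack(v[:2]),np.hstack([v[2],s])]))"
```

```text
[ 0.6  0.1 -1.8] 0.026473593983794223
0.124 [0.6011 0.088  0.1239] [-0.9 -0.7 -2.1]
0.1225 [0.6012 0.088  0.1225] [-0.   0.1 -1.4]
0.121 [0.6012 0.088  0.121 ] [ 0.3 -1.  -3.4]
0.1195 [0.6012 0.088  0.1195] [ 0.6 -0.2 -3.2]
0.118 [0.6016 0.088  0.1188] [-1.5  0.4  4.7]
scene plunger_handle [([304.7, 276.1], 0.89)]
scene plug_center [([257.3, 238.8], 0.46)]
top plunger_handle [([276.2, 196.6], 0.78)]
top plug_center [([443.9, 260.7], 0.79)]
wrist plunger_handle [([324.9, 279.9], 0.88)]
wrist plug_center []
25.325 [-0.07 -0.31 -0.22]
```

View pics/all6.png

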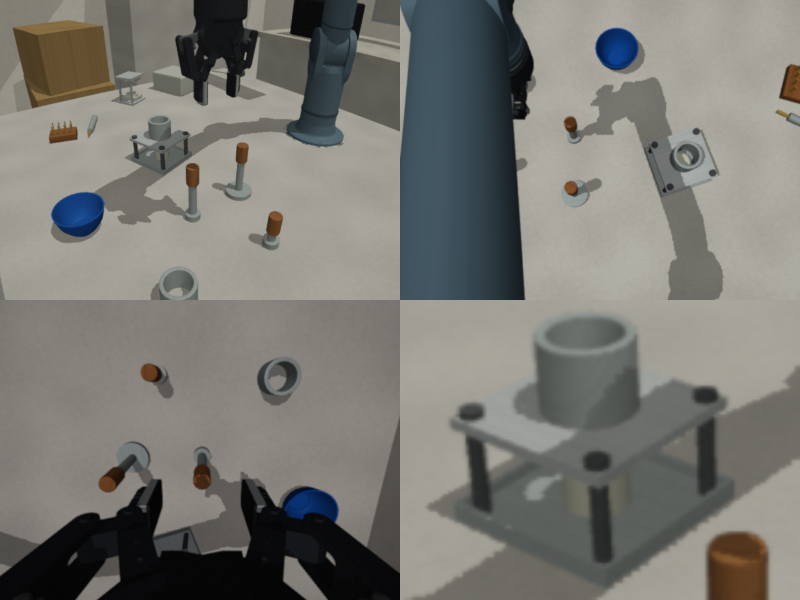

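The plunger stands upright at about (307,305) in the scene picture, in its old place. The plug stands upright on the tray under the ring at about (257,243), and the gripper is clear of everything. I'll do a quick numeric check, then hand in.

Run:
```python
from h import *
s,t,w=[camera_params(c) for c in("scene","top","wrist")]
print("handle",*tri([(s,[304.7,276.1]),(t,[276.2,196.6]),(w,[324.9,279.9])]))
print("plug at z .026",onz(t,[443.9,260.7],.026),onz(s,[257.3,243],.026),"tri",*tri([(s,[257.3,241]),(t,[443.9,260.7])]))
print(read_joint_vel().round(3)); sign_off()
```

```text
handle [0.60235933 0.08789778 0.12080978] [np.float64(0.0022216831811964132), np.float64(0.00340308342853895), np.float64(0.004348947491764117)]
plug at z .026 [ 0.52955298 -0.16849676  0.026     ] [ 0.53330986 -0.16312121  0.026     ] tri [ 0.52975513 -0.16863516  0.02629037] [np.float64(0.0003116650877124988), np.float64(0.000311665087712374)]
[-0.002 -0.001 -0.    -0.001  0.    -0.001  0.002]
the job is handed in; nothing more can be done
```

The job is handed in, at about 25 s on the robot clock. No verdict was reported, but my last checks meet the end conditions.

- **Push:** I took the long narrow-footed plunger, lowered it about 70 mm into the bore, and pushed the plug out. The reading was about 5 N upwards while it slid, then dropped to just the plunger's weight when the plug fell free.
- **Plug:** It lies on the tray with its centre at about 26 mm height, within 5 mm of the bore axis (10 mm by the scene camera alone).
- **Plunger:** It stands upright on the bench at about (0.602, 0.088), roughly 27 cm from the bore axis. I judged upright from the pictures and did not measure the angle.
- **Robot:** The arm is still and touching nothing.

**Disagreements:**
- **Scene camera:** It is about 2 px off from the other two, which is 5–8 mm at the bore, so I relied on the wrist and top cameras there.
- **Network's bore point:** In the wrist views it came out 20 mm too low, so I fitted the bore axis from the stand's four post heads and checked it against the rim.
- **Final handle check:** The three views disagreed by 2–4 mm and gave 121 mm height against the stated 117.5 mm, still inside the 10 mm tolerance.

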